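# Spread a circlip over the spindle of a tube rotator

## Task

Pick up the circlip pliers from their cradle by the handles and squeeze them fully so that the circlip on their tips spreads wide. Above the grooved spindle of the tube rotator, with the circlip fully spread, lower it over the spindle's end until it is level with the middle of the groove, gently and without forcing anything. Finish while still holding the pliers squeezed, level and still, the spread circlip around the groove and touching neither the spindle nor the hub; leave the jar, tip box and bottle where they are.

Things in the scene. Friction and masses are not known exactly. Their poses are not given: they have to be found in the camera images.
- pliers: Loose circlip pliers, 200 mm long, 0.2 kg, lying flat, a dark steel circlip on their tips. Origin: pivot axis, mid thickness, 51 mm above the bench at the start; x to the nose, z up. Rubber handles 18 mm high, 12 mm thick, 30 to 110 mm behind the pivot; pivot boss 20 mm across, 18 mm high; jaws 45 mm long, 8 mm high. Circlip 4 mm thick, mid-plane 9 mm below the origin, far end 84 mm ahead.
- grip (a point): Where to grip: midway between the handles, 60 mm behind the pivot, at mid thickness; axes as the pliers'. Squeeze the handles together along y: about 62 mm over their outer faces at rest, 42 mm and parallel when fully squeezed. 2 N per handle starts them moving, 12 N holds them at their stop; a grip of 20 to 60 N is right. Centre of mass about 30 mm ahead of this point.
- clip_center (a point): Centre of the circlip's opening when fully spread, mid thickness of the circlip: fixed on the pliers' centre line, 62 mm ahead of the pivot (122 mm ahead of the grip point) and 9 mm below them. At rest the opening is 21 mm wide, too narrow for the 23 mm spindle; fully spread it clears the spindle by about 2.4 mm all round. The gap between the circlip's ends faces the pivot.
- spread (a joint): How far the pliers are squeezed: 0 at rest, 0.16 rad fully squeezed against the stop (circlip fully spread); a spring returns it to 0. Both handles turn equally.
- cradle: Fixed pale wooden cradle under the pliers, x along theirs within 0.03 rad. Origin on the bench under the grip point. Base 135 x 85 x 10 mm; two cross rails with tops at 42 mm: one under the pivot (50 to 70 mm ahead of the origin, 50 mm wide), one under the handle ends (36 to 48 mm behind it, 85 mm wide). Between them the handles are free on both sides.
- drive: Fixed bench tube rotator: white housing 130 x 130 x 50 mm, on it a grey disc 116 mm in diameter (top at 64 mm) with eight dark holes, an aluminium hub 42 mm in diameter (top at 84 mm) and an upright steel spindle in the middle. Origin under the centre, on the bench; z up.
- groove (a point): The middle of the spindle's groove, on the spindle's axis, 90 mm above the bench. The groove is 12 mm high (from the hub's top at 84 mm to 96 mm) and 19 mm in diameter.
- spindle_top (a point): The top of the spindle, on its axis, 106 mm above the bench. The end above the groove is 23 mm in diameter, its top 3 mm tapered to 17 mm.
- jar: Bystander: glass jar with black cap, 64 mm in diameter, 85 mm high, loose; origin at the centre of its underside.
- tip_box: Bystander: black tip box with clear lid, 85 x 120 x 52 mm, loose; origin at the centre of its underside.
- bottle: Bystander: glass bottle with blue cap, 60 mm in diameter, 130 mm high, loose; origin at the centre of its underside.
Not all that is in view belongs to the job. There is more than one size of the pliers; the job needs the middle-sized.

How it is judged:
By the outcome, as a careful person would: the job done as asked, in the order asked, and still so for the second after the job is handed in, while the arm keeps its last pose, push and grip.
It also fails if it takes over 38 s, if anything falls off the work surface, if the arm or the gripper's body presses on something with over 40 N, if the wrist force passes 120 N, or if a joint passes its speed limit or range.

## Robot

A 7-joint arm with a two-finger parallel gripper is mounted at the origin on the work surface. World frame = base frame: x ahead of the robot, y to its left, z up, the work surface at z = 0. Lengths are in m, angles in rad, forces in N, time in s.
With the tool pointing down it reaches from about 0.4 to 0.875 m from the base axis. Payload 19.3 kg.
Tool frame: the origin (TCP) lies midway between the tips of the shut fingers; the grasp point (between the pads) lies 19 mm behind it; x points along the fingers, y is the direction in which the jaws open and shut, and the axes are right-handed (so a half turn about x gives the same grasp; the last joint's range is limited). The gripper opens to 85 mm and grips with 20 to 120 N. Pads are 22 mm wide; open, the fingers measure 114 mm over their backs; the gripper's body (76 mm by 85 mm) begins 54 mm behind the grasp point. The pads swing forward as they close: fully open they stand 13 mm farther back than shut.
Start: joints at [1.182, 0.521, -0.036, 1.599, 0.021, 1.021, -0.113], TCP at [0.196, -0.594, 0.231] pointing down, gripper open.
Joint ranges: [-2.91, 2.91], [-0.3, 2.13], [-1.5, 1.42], [0.17, 2.43], [-1.26, 4.41], [0.16, 1.93], [-2.52, 2.52]. Speed limits (rad/s): [1.89, 1.89, 2.39, 2.39, 3.01, 3.01, 3.01].

## Interface

Orientations are given as [roll, pitch, yaw] about the fixed x, y, z axes, in that order (R = Rz(yaw) Ry(pitch) Rx(roll)).
In Python, from workcell import bot gives the robot as it stands. The module is installed in compiled form; this text tells all that it offers.
- The arm moves only by the tool servo_tool, never from a script. Its argument "targets" is a list of rows, each an object of numbers: "x", "y", "z": the shift along the tool's x, y, z as a fraction of full scale; "wx", "wy", "wz": the turn, a rotation vector about the tool's x, y, z as a fraction of full scale. A call has 1 to 12 rows; each row is the pose to reach, as a shift and turn from the pose measured when the call began, along the tool's axes at that moment, turning the shorter way round; what a row does not reach only later rows make up. Full scale, the value 1, is 40 cm for a shift and 360 degrees for a turn. A row lasts 1/8 s, in which the tool goes at most 62.5 mm and 10.7 degrees, less where a joint would pass 70% of its speed; a pose out of reach is approached as far as the arm can. A call with a number of a shift or a turn outside -1 to 1 is refused whole. A call with a gripper value outside its range is refused whole. "grip" is the gripper command: -1 is shut, 1 is fully open, values between are in proportion, set as the call begins (left out, the last holds). The fingers move at their own pace and stop on an object; "squeeze" is the grip in N (left out, the last holds). Time passes only in rows, so rows that repeat a pose let the fingers close. It gives the time, the measured TCP pose, the force and the opening at its end, in the units of the state.
- bot.observe(): the state, without advancing time (a new reading comes with each control period).
- bot.grab_frame(name): name is "side" or "top" or "wrist"; returns (picture, depth): 420x560x3 uint8, red, green, blue; 420x560 float32, m along the optical axis (not along the pixel's ray), 0 where there is no reading.
- bot.get_calibration(name): a dict with "intrinsics" (3x3 intrinsics, pixels), "k1" (the pictures are not rectified: a ray, as slopes to the right and down, at radius r is drawn at 1 + k1 r^2 times it, then the intrinsics apply), "R" (3x3) and "t" (3): a world point X has camera coordinates R X + t. Camera axes: x right, y down, z forward; pixel columns grow to the right and rows downward; lengths in m; the calibration is good to about 2 mm. A picture is of the moment at which its call begins: read the wrist's pose just before it. get_calibration takes no time and is no camera call; for the wrist camera it gives the pose at the moment of the call.
- bot.job_done(): hands the job in, once; it reports no verdict.
Trained networks look in the newest picture that a camera, given by its name, has taken for a name from the list of things; names that differ only in an ending like _2 or _b are one class to them, and where a whole thing is asked for, a point or a joint stands for the part that bears it (a point fixed in the world has none). Each returns a list of dicts, best first, with "confidence" (0 to 1); they miss things now and then, are a little off and sometimes report something else, mostly with a low value. They report only what shows in the picture. A call takes as long as a camera call. They do not tell look-alikes from the thing itself.
- bot.trace(camera, target): "mask" (420x560 bool, what is visible of it) and "pixel" ([column, row] in pixels, amid what is visible of it).
The state is a dict: "clock": time; "qpos": joint angles; "qd": joint speeds; "joint_efforts": joint torques, N m; "position": TCP position; "tool_rot": TCP orientation; "force": force on the tool from outside, world axes, zero at the start; "moment": the same for the moment, N m; "grip_width": finger opening in m.
Only numpy, scipy, OpenCV 4.12 (cv2) and the standard library are available. Lean on these libraries where they do the work, as an engineer would, in place of code of your own. Each camera call takes 0.05 s, during which the arm holds its last target. There are 200 camera calls.

## Working session

There is one attempt and no reset: what is moved stays moved. The work goes in short steps, Python scripts to look and compute and a tool call to move; the robot and the scene stay as the last step left them, time stands still between calls to the robot, and variables do not carry over. Pictures are saved under pics/ and viewed, on a budget of 10 in all, crops included, one or two more only if the job needs it, and the job is handed in when it is done.

Besides the shell and the picture viewer there is one more tool, called after ">>>" in YAML: its name, and indented under it one key for each argument. servo_tool: Moves the arm, as the interface text tells. Shift numbers are shares of 40 cm and turn numbers shares of 360 degrees, none past 1 either way. Its arguments: {"type":"object","properties":{"targets":{"type":"array"},"grip":{"type":"number"},"squeeze":{"type":"number"}},"required":["targets"]}

```bash
mkdir -p pics
cat > h.py <<'E'
import numpy as np, cv2
from workcell import bot
from scipy.spatial.transform import Rotation as Ro
def world(cam,depth,us,vs,z=None,cal=None):
    c=cal or bot.get_calibration(cam);K=np.array(c["intrinsics"]);k=np.array([c["k1"],0,0,0,0.])
    p=cv2.undistortPoints(np.stack([us,vs],-1).reshape(-1,1,2).astype(float),K,k).reshape(-1,2)
    R=np.array(c["R"]);t=np.array(c["t"]);o=-R.T@t
    d=np.c_[p,np.ones(len(p))]@R
    s=(z-o[2])/d[:,2] if z is not None else depth[np.asarray(vs).astype(int),np.asarray(us).astype(int)]
    return o+d*np.reshape(s,(-1,1))
def proj(cam,X,cal=None):
    c=cal or bot.get_calibration(cam);R=np.array(c["R"]);t=np.array(c["t"])
    return cv2.projectPoints(np.array(X,float).reshape(-1,1,3),cv2.Rodrigues(R)[0],t,np.array(c["intrinsics"]),np.array([c["k1"],0,0,0,0.]))[0].reshape(-1,2)
E
cat > a.py <<'E'
from h import *
s=bot.observe();print(s)
for cam in("top","side"):
    im,d=bot.grab_frame(cam);np.savez(cam+".npz",im=im,d=d)
    cv2.imwrite(f"pics/{cam}0.png",im[...,::-1])
    for n in("pliers","drive","cradle","jar","tip_box","bottle"):
        for r in bot.trace(cam,n):
            v,u=np.nonzero(r["mask"]);P=world(cam,d,u,v);P=P[d[v,u]>0]
            print(cam,n,round(r["confidence"],2),np.round(r["pixel"]),len(u),np.round(np.median(P,0),3),np.round(np.percentile(P,2,0),3),np.round(np.percentile(P,98,0),3))
E
python3 a.py
```

```text
{'clock': 0.0, 'qpos': array([ 1.18179266,  0.52201212, -0.03632765,  1.59999135,  0.02118185,
        1.02109576, -0.11276237]), 'qd': array([ 0.00156466,  0.00041331,  0.00027294, -0.00014513,  0.00088597,
       -0.00089611, -0.00211842]), 'joint_efforts': array([-1.58958674e-04, -9.27098179e+01,  1.98042512e+00, -3.69926548e+01,
        1.80759357e-02,  8.29813740e-03,  8.96698907e-06]), 'position': array([ 0.19576093, -0.59320264,  0.23073287]), 'tool_rot': array([-1.51358392,  1.56967398,  1.94683048]), 'force': array([ 0.5508503 , -0.09445921, -0.12498396]), 'moment': array([ 0.02146246,  0.01315027, -0.0360118 ]), 'grip_width': 0.08516869434209719}
top pliers 0.82 [159. 210.] 52 [0.519 0.389 0.013] [ 0.493  0.379 -0.003] [0.546 0.409 0.023]
top pliers 0.7 [214. 201.] 430 [0.546 0.205 0.057] [ 0.475  0.145 -0.001] [0.643 0.229 0.066]
top drive 0.84 [357. 186.] 1801 [ 0.588 -0.231  0.061] [ 0.531 -0.299  0.022] [ 0.658 -0.173  0.1  ]
top cradle 0.9 [220. 208.] 787 [0.522 0.182 0.012] [0.458 0.136 0.004] [0.591 0.237 0.055]
top jar 0.89 [282. 137.] 381 [ 0.753 -0.016  0.083] [ 0
[... 586 characters left out ...]
5 0.003] [0.657 0.228 0.062]
side pliers 0.84 [214. 316.] 457 [0.5  0.38 0.01] [ 0.444  0.33  -0.001] [0.554 0.412 0.016]
side drive 0.63 [280. 193.] 1239 [ 0.579 -0.197  0.049] [ 0.527 -0.289  0.003] [ 0.654 -0.17   0.098]
side drive 0.3 [241. 255.] 659 [0.537 0.204 0.054] [ 0.47   0.125 -0.001] [0.646 0.221 0.062]
side cradle 0.59 [241. 270.] 860 [0.516 0.209 0.01 ] [0.454 0.142 0.002] [0.578 0.24  0.043]
side jar 0.75 [205. 208.] 494 [0.751 0.003 0.054] [ 0.732 -0.039  0.007] [0.786 0.016 0.088]
side tip_box 0.65 [137. 307.] 1979 [0.658 0.469 0.05 ] [0.627 0.4   0.005] [0.72  0.516 0.055]
side bottle 0.61 [287. 163.] 403 [ 0.647 -0.424  0.065] [ 0.625 -0.615  0.002] [ 0.696 -0.407  0.13 ]
```

Run:
```python
import numpy as np,cv2
a=np.load("top.npz")["im"];b=np.load("side.npz")["im"]
c=np.vstack([cv2.resize(a[100:260,80:480],(800,320),interpolation=3),cv2.resize(b[120:340,80:400],(400,275))[:, :].repeat(1,0) if 0 else cv2.resize(b[140:340,80:480],(560,280),interpolation=3).__class__(0) if 0 else np.pad(cv2.resize(b[140:340,80:480],(560,280),interpolation=3),((0,0),(0,240),(0,0)))])
cv2.imwrite("pics/both.png",c[...,::-1])
```

```text
(no output)
```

View pics/both.png

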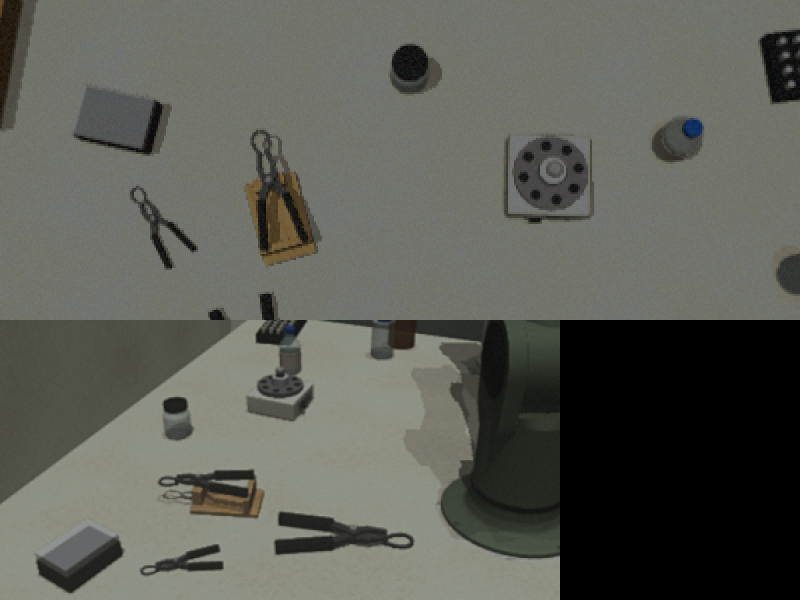

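The candidates, in full top-image pixels, are:
- Small pliers on the bench at about (159, 210).
- Medium pliers in the cradle at about (218, 200).
- Large pliers on the bench near the robot. They are visible only in the side view, at about (325, 520) of that crop.

I choose the pair in the cradle: it is the middle size and sits on rails. I'll check it close up with the wrist camera.

```bash
cat >> h.py <<'E'
def tool(): 
    s=bot.observe();return np.array(s["position"]),Ro.from_euler("xyz",s["tool_rot"]).as_matrix(),s
def down(yaw): # tool x down, tool y along pliers y for nose yaw; flip adds pi
    y=np.array([-np.sin(yaw),np.cos(yaw),0]);x=np.array([0,0,-1.]);return np.c_[x,y,np.cross(x,y)]
def rel(p,yaw,R2=None):
    P,R,s=tool();R2=down(yaw) if R2 is None else R2
    return np.round(R.T@(np.array(p)-P)/.4,4),np.round(Ro.from_matrix(R.T@R2).as_rotvec()/(2*np.pi),4)
E
python3 - <<'E'
from h import *
for cam in("top","side"):
    z=np.load(cam+".npz");bot.grab_frame(cam)
    r=[r for r in bot.trace(cam,"pliers")]
    for q in r:
        v,u=np.nonzero(q["mask"])
        if abs(q["pixel"][0]-(214 if cam=="top" else 236))>15: continue
        P=world(cam,None,u,v,z=.053);c=P.mean(0)[:2];w,V=np.linalg.eigh(np.cov(P[:,:2].T));a=V[:,1]*np.sign(V[0,1])
        t=(P[:,:2]-c)@a;print(cam,c,np.arctan2(a[1],a[0]),t.min(),t.max(),c+a*(t.max()-.144),'back-based',c+a*(t.min()+.05))
P,R,s=tool();print(s["clock"],np.round(R,3))
c=bot.get_calibration("wrist");Rc=np.array(c["R"]);o=-Rc.T@c["t"];print("cam in tool",R.T@(o-P),np.round(R.T@Rc.T,3));print(c["intrinsics"])
for f in(0,np.pi):print(rel([.5,.17,.23],.25+f))
E
```

```text
top [0.54410323 0.18860546] 0.3354676953394502 -0.07289689709387942 0.11689734459654075 [0.51851138 0.17968297] back-based [0.52248269 0.18106755]
top [0.28501784 0.20482286] 0.3456915587413951 -0.1345668717592761 0.11205627695178194 [0.25496387 0.19399881] back-based [0.20545383 0.17616759]
side [0.54168592 0.19341379] 0.24285448904073087 -0.07222463024601308 0.11185258367045924 [0.51048185 0.18568316] back-based [0.52011346 0.18806933]
0.9 [[ 0.     0.313 -0.95 ]
 [ 0.    -0.95  -0.313]
 [-1.    -0.    -0.   ]]
cam in tool [-0.14384988  0.00021721 -0.08195066] [[ 0.    -0.323  0.946]
 [ 1.     0.001  0.   ]
 [-0.001  0.946  0.323]]
[[304.90008306   0.         280.94546695]
 [  0.         304.90008306 206.7306531 ]
 [  0.           0.           1.        ]]
(array([ 0.0033, -1.5744, -1.3201]), array([-0.4891, -0.    , -0.    ]))
(array([ 0.0033, -1.5744, -1.3201]), array([ 0.0109, -0.    ,  0.    ]))
```

>>> servo_tool:
  targets:
    - {"y": -0.64, "z": -0.8}
    - {"y": -0.64, "z": -0.8}
    - {"y": -0.64, "z": -0.8}
    - {"y": -0.64, "z": -0.8}
    - {"y": -0.64, "z": -0.8}
    - {"y": -0.64, "z": -0.8}
    - {"y": -0.64, "z": -0.8}
  grip: 1

```text
$.targets[0]: bad value
```

Run:
```python
from h import *
P,R,s=tool();print(s["clock"],P,s["qpos"]);print(rel([.575,.2,.23],.27+np.pi))
```

```text
0.9 [ 0.19588869 -0.59351468  0.23130416] [ 1.18180928  0.52139941 -0.03631931  1.59946307  0.02114729  1.02111285
 -0.11280796]
(array([ 0.0034, -1.5869, -1.5217]), array([ 0.0078, -0.    ,  0.    ]))
```

>>> servo_tool:
  targets:
    - {"x": 0, "y": -0.64, "z": -0.8, "wx": 0, "wy": 0, "wz": 0}
    - {"x": 0, "y": -0.64, "z": -0.8, "wx": 0, "wy": 0, "wz": 0}
    - {"x": 0, "y": -0.64, "z": -0.8, "wx": 0, "wy": 0, "wz": 0}
    - {"x": 0, "y": -0.64, "z": -0.8, "wx": 0, "wy": 0, "wz": 0}
    - {"x": 0, "y": -0.64, "z": -0.8, "wx": 0, "wy": 0, "wz": 0}
    - {"x": 0, "y": -0.64, "z": -0.8, "wx": 0, "wy": 0, "wz": 0}
    - {"x": 0, "y": -0.64, "z": -0.8, "wx": 0, "wy": 0, "wz": 0}
  grip: 1

```text
clock: 1.78
position: [0.421, -0.2473, 0.2316]
tool_rot: [3.129, 1.57, 0.309]
force: [-0.2, -0.2, 0.1]
grip_width: 0.0855
```

Run:
```python
from h import *
P,R,s=tool();print(s["clock"],P,s["qpos"]);print(rel([.575,.2,.23],.27+np.pi))
```

```text
1.775 [ 0.42103    -0.24734453  0.23155503] [ 0.54979192  0.30872174 -0.17317749  1.94463416  0.06661965  0.89305682
 -0.90631626]
(array([ 0.0044, -0.9393, -0.7187]), array([ 0.0082, -0.0001,  0.    ]))
```

>>> servo_tool:
  targets:
    - {"x": 0, "y": -0.94, "z": -0.72, "wx": 0.008, "wy": 0, "wz": 0}
    - {"x": 0, "y": -0.94, "z": -0.72, "wx": 0.008, "wy": 0, "wz": 0}
    - {"x": 0, "y": -0.94, "z": -0.72, "wx": 0.008, "wy": 0, "wz": 0}
    - {"x": 0, "y": -0.94, "z": -0.72, "wx": 0.008, "wy": 0, "wz": 0}
    - {"x": 0, "y": -0.94, "z": -0.72, "wx": 0.008, "wy": 0, "wz": 0}
    - {"x": 0, "y": -0.94, "z": -0.72, "wx": 0.008, "wy": 0, "wz": 0}
    - {"x": 0, "y": -0.94, "z": -0.72, "wx": 0.008, "wy": 0, "wz": 0}
    - {"x": 0, "y": -0.94, "z": -0.72, "wx": 0.008, "wy": 0, "wz": 0}
    - {"x": 0, "y": -0.94, "z": -0.72, "wx": 0.008, "wy": 0, "wz": 0}

```text
clock: 2.9
position: [0.5753, 0.2038, 0.2313]
tool_rot: [-2.015, 1.569, 1.402]
force: [0.3, -0.8, -0.1]
grip_width: 0.0858
```

```bash
cat > b.py <<'E'
from h import *
P,R,s=tool();cal=bot.get_calibration("wrist");im,d=bot.grab_frame("wrist")
print(s["clock"],P,s["qpos"])
for r in bot.trace("wrist","pliers")[:2]:
    v,u=np.nonzero(r["mask"]);D=world("wrist",d,u,v,cal=cal);D=D[(d[v,u]>0)]
    P3=world("wrist",None,u,v,z=.055,cal=cal)
    k=(d[v,u]>0);q=D[(D[:,2]>.04)&(D[:,2]<.066)][:,:2]
    (cx,cy),wh,ang=cv2.minAreaRect(q.astype(np.float32));c=q.mean(0);V=np.linalg.eigh(np.cov(q.T))[1][:,1];a=V*np.sign(V[0])
    t=(q-c)@a;n=np.array([-a[1],a[0]]);w=(q-c)@n
    print(r["confidence"],r["pixel"],len(u),c,np.arctan2(a[1],a[0]),np.percentile(t,[.3,99.7]))
    for lo in np.arange(t.min(),t.max(),.012):
        m=(t>=lo)&(t<lo+.012)
        if m.sum()>5: print(round(lo+.006,3),m.sum(),np.round(np.percentile(w[m],[1,99])*1e3,1),round(np.median(w[m])*1e3,1))
np.savez("w.npz",im=im,d=d,**{k:np.array(x) for k,x in cal.items()})
cv2.imwrite("pics/w1.png",im[...,::-1])
E
python3 b.py
```

```text
2.9 [0.5752525  0.20382442 0.23130454] [-0.22773601  0.51080974 -0.30383293  1.63033146  0.17050868  1.02576551
 -1.87910503]
0.81 [288.6, 194.8] 3169 [0.56368034 0.19628179] 0.26957531077358404 [-0.08889342  0.09778124]
-0.085 159 [-36.7  36.1] -25.7
-0.073 182 [-34.9  34.7] -23.2
-0.061 207 [-33.2  34.5] 21.8
-0.049 195 [-31.6  31.9] 20.5
-0.037 215 [-29.9  29.5] -17.4
-0.025 220 [-27.3  28.2] 15.9
-0.013 262 [-24.7  25.7] 11.6
-0.001 262 [-20.3  21. ] 5.0
0.011 225 [-14.1  13.8] 0.8
0.023 284 [-13.   12.6] -0.1
0.035 194 [-14.9  14.7] -5.4
0.047 154 [-13.1  12.6] 4.8
0.059 184 [-10.2   9.5] -2.0
0.071 124 [-14.6  13.9] -5.7
0.083 119 [-15.4  15. ] -10.0
0.095 139 [-13.7  12.4] -0.5b.py:8: RuntimeWarning: Mean of empty slice.
  (cx,cy),wh,ang=cv2.minAreaRect(q.astype(np.float32));c=q.mean(0);V=np.linalg.eigh(np.cov(q.T))[1][:,1];a=V*np.sign(V[0])
  ret = um.true_divide(
  avg = a.mean(axis, **keepdims_kw)
b.py:8: RuntimeWarning: Degrees of freedom <= 0 for slice
  (cx,cy),wh,ang=cv2.minAreaRect(q.astype(np.float32));c=q.mean(0);V=np.linalg.eigh(np.cov(q.T))[1][:,1];a=V*np.sign(V[0])
  c *= np.true_divide(1, fact)
  c *= np.true_divide(1, fact)
Traceback (most recent call last):
  File "b.py", line 10, in <module>
    print(r["confidence"],r["pixel"],len(u),c,np.arctan2(a[1],a[0]),np.percentile(t,[.3,99.7]))
                                                                    ~~~~~~~~~~~~~^^^^^^^^^^^^^
IndexError: index -1 is out of bounds for axis 0 with size 0
```

Run:
```python
from h import *
cal=bot.get_calibration("wrist");im,d=bot.grab_frame("wrist")
g=np.array([.5213,.1846,.051]);a=np.array([np.cos(.2696),np.sin(.2696),0]);n=np.array([-a[1],a[0],0])
im=np.ascontiguousarray(im[...,::-1])
for q in(g,g+.06*a,g+.122*a-[0,0,.009],g+.031*n,g-.031*n):
    p=proj("wrist",q,cal)[0];cv2.circle(im,tuple(int(x) for x in p.round()),2,(0,0,255),-1)
cv2.imwrite("pics/w1.png",im)
print(rel([.5213,.1846,.20],.2696+np.pi))
```

```text
(array([ 0.0792, -0.0005,  0.1401]), array([ 0.0002, -0.0001, -0.0001]))
```

View pics/w1.png

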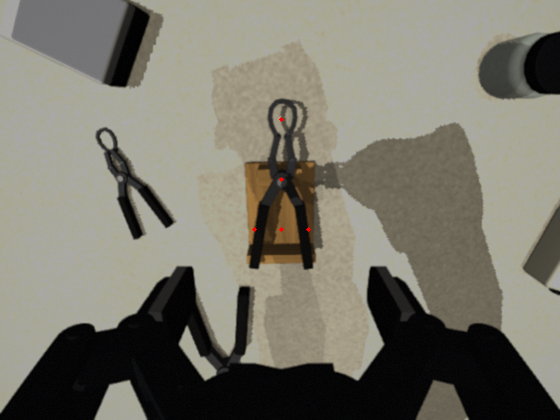

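The crop confirms the choice. The cradle pair sits between the smaller pair at (125,180) and the larger pair at (220,330). My predicted points land on it: pivot (281,181), grip (281,229) and clip centre (281,119).

>>> servo_tool:
  targets:
    - {"x": 0.06, "y": 0, "z": 0.14, "wx": 0, "wy": 0, "wz": 0}
    - {"x": 0.08, "y": 0, "z": 0.14, "wx": 0, "wy": 0, "wz": 0}
    - {"x": 0.2, "y": 0, "z": 0.14, "wx": 0, "wy": 0, "wz": 0}
    - {"x": 0.3, "y": 0, "z": 0.14, "wx": 0, "wy": 0, "wz": 0}
    - {"x": 0.38, "y": 0, "z": 0.14, "wx": 0, "wy": 0, "wz": 0}
    - {"x": 0.44, "y": 0, "z": 0.14, "wx": 0, "wy": 0, "wz": 0}
    - {"x": 0.49, "y": 0, "z": 0.14, "wx": 0, "wy": 0, "wz": 0}
    - {"x": 0.513, "y": 0, "z": 0.14, "wx": 0, "wy": 0, "wz": 0}
    - {"x": 0.513, "y": 0, "z": 0.14, "wx": 0, "wy": 0, "wz": 0}

```text
clock: 4.18
position: [0.5217, 0.1838, 0.0265]
tool_rot: [1.92, 1.57, -0.951]
force: [-0.1, -0.2, 0.5]
grip_width: 0.0855
```

Run:
```python
from h import *
P,R,s=tool();print(s["clock"],P,s["force"],s["grip_width"]);print(rel([.5213,.1846,.026],.2696+np.pi))
```

```text
4.175 [0.52172236 0.18383323 0.02650535] [-0.08133568 -0.19054996  0.50977462] 0.08553911505306468
(array([ 0.0013, -0.0021,  0.0005]), array([ 0.    , -0.    , -0.0001]))
```

>>> servo_tool:
  targets:
    - {"x": 0, "y": -0.002, "z": 0, "wx": 0, "wy": 0, "wz": 0}
    - {"x": 0, "y": -0.002, "z": 0, "wx": 0, "wy": 0, "wz": 0}
    - {"x": 0, "y": -0.002, "z": 0, "wx": 0, "wy": 0, "wz": 0}
    - {"x": 0, "y": -0.002, "z": 0, "wx": 0, "wy": 0, "wz": 0}
  grip: 0.47
  squeeze: 35

```text
clock: 4.68
position: [0.522, 0.1847, 0.0274]
tool_rot: [2.679, 1.569, -0.193]
force: [-0.8, -0.4, 6.8]
grip_width: 0.0628
```

>>> servo_tool:
  targets:
    - {"x": -0.004, "y": 0, "z": 0, "wx": 0, "wy": 0, "wz": 0}
    - {"x": -0.008, "y": 0, "z": 0, "wx": 0, "wy": 0, "wz": 0}
    - {"x": -0.012, "y": 0, "z": 0, "wx": 0, "wy": 0, "wz": 0}
    - {"x": -0.014, "y": 0, "z": 0, "wx": 0, "wy": 0, "wz": 0}
    - {"x": -0.014, "y": 0, "z": 0, "wx": 0, "wy": 0, "wz": 0}
    - {"x": -0.014, "y": 0, "z": 0, "wx": 0, "wy": 0, "wz": 0}
  grip: -1
  squeeze: 35

```text
clock: 5.42
position: [0.5219, 0.1847, 0.0329]
tool_rot: [2.612, 1.569, -0.26]
force: [-0.5, 0.8, -1.7]
grip_width: 0.0397
```

>>> servo_tool:
  targets:
    - {"x": -0.02, "y": 0, "z": 0, "wx": 0, "wy": 0, "wz": 0}
    - {"x": -0.05, "y": 0, "z": 0, "wx": 0, "wy": 0, "wz": 0}
    - {"x": -0.12, "y": 0, "z": 0, "wx": 0, "wy": 0, "wz": 0}
    - {"x": -0.22, "y": 0, "z": 0, "wx": 0, "wy": 0, "wz": 0}
    - {"x": -0.3, "y": 0, "z": 0, "wx": 0, "wy": 0, "wz": 0}
    - {"x": -0.34, "y": 0, "z": 0, "wx": 0, "wy": 0, "wz": 0}
    - {"x": -0.34, "y": 0, "z": 0, "wx": 0, "wy": 0, "wz": 0}

```text
clock: 6.3
position: [0.522, 0.1848, 0.1697]
tool_rot: [2.874, 1.568, 0.002]
force: [0.4, -0.5, -2.0]
grip_width: 0.0401
```

```bash
cat > c.py <<'E'
from h import *
import sys
P,R,s=tool();cal=bot.get_calibration("wrist");im,d=bot.grab_frame("wrist")
print(s["clock"],P,s["force"],s["grip_width"],d.min())
rs=bot.trace("wrist","pliers")
np.savez("w2.npz",im=im,d=d,m=rs[0]["mask"] if rs else 0,P=P,Rt=R,**{k:np.array(x) for k,x in cal.items()})
for r in rs[:2]:
    v,u=np.nonzero(r["mask"]);D=world("wrist",d,u,v,cal=cal);k=d[v,u]>0
    T=(D[k]-P)@R;print(r["confidence"],r["pixel"],len(u),k.sum())
    a=-T[:,2] # ahead
    for lo in np.arange(.0,.16,.01):
        m=(a>=lo)&(a<lo+.01)&(abs(T[:,1])<.04)&(abs(T[:,0]+.02)<.04)
        if m.sum()>5:print(round(lo+.005,3),m.sum(),"y",np.round(np.percentile(T[m,1],[1,50,99])*1e3,1),"h",np.round(np.percentile(-T[m,0],[5,50,95])*1e3,1))
    print("far",np.percentile(a[(abs(T[:,1])<.04)&(abs(T[:,0]+.02)<.04)],99.5))
    break
cv2.imwrite(f"pics/{sys.argv[1]}.png",im[...,::-1])
E
python3 c.py w2
```

```text
6.3 [0.52202713 0.18477743 0.16970587] [ 0.38997546 -0.45885847 -2.0175554 ] 0.040097366567037954 0.0
0.74 [91.3, 157.9] 3069 3055Traceback (most recent call last):
  File "c.py", line 14, in <module>
    print("far",np.percentile(a[(abs(T[:,1])<.04)&(abs(T[:,0]+.02)<.04)],99.5))
                ~~~~~~~~~~~~~^^^^^^^^^^^^^^^^^^^^^^^^^^^^^^^^^^^^^^^^^^^^^^^^^
    return _quantile_unchecked(
        a, q, axis, out, overwrite_input, method, keepdims, weights)
    return _ureduce(a,
                    func=_quantile_ureduce_func,
    ...<5 lines>...
                    overwrite_input=overwrite_input,
                    method=method)
    r = func(a, **kwargs)
    result = _quantile(arr,
                       quantiles=q,
    ...<2 lines>...
                       out=out,
                       weights=wgt)
    slices_having_nans = np.isnan(arr[-1, ...])
                                  ~~~^^^^^^^^^
IndexError: index -1 is out of bounds for axis 0 with size 0
```

```bash
cat > c2.py <<'E'
from h import *
import sys
def analyse(f="w2.npz",out=None,pr=True):
    z=np.load(f);cal={k:z[k] for k in("R","t","intrinsics","k1")};cal["k1"]=float(cal["k1"]);d=z["d"];P=z["P"];R=z["Rt"]
    v,u=np.nonzero(d>0);T=(world("wrist",d,u,v,cal=cal)-P)@R
    a=-T[:,2];h=-T[:,0];y=T[:,1];k=(a>.035)&(a<.17)&(abs(y)<.03)&(h>-.005)&(h<.045)
    a,y,h=a[k],y[k],h[k]
    if pr:
        for lo in np.arange(.035,.16,.01):
            m=(a>=lo)&(a<lo+.01)
            if m.sum()>5:print(round(lo+.005,3),m.sum(),"y",np.round(np.percentile(y[m],[1,50,99])*1e3,1),"h",np.round(np.percentile(h[m],[5,50,95])*1e3,1))
        print("far",np.percentile(a,[99,99.7,100]))
    if out: cv2.imwrite(out,z["im"][...,::-1])
    return a,y,h,u[k],v[k]
if __name__=="__main__": analyse(out=sys.argv[1])
E
python3 c2.py pics/w2.png
```

```text
0.04 1285 y [-16.3  -3.4  16.9] h [24.9 25.9 26.9]
0.05 1322 y [-13.    0.3  13.7] h [24.8 25.8 29.1]
0.06 1378 y [-11.    0.3  12.2] h [24.9 29.9 33.4]
0.07 1942 y [-14.6   0.7  15.8] h [23.4 25.4 32.4]
0.08 1385 y [-17.6  -6.7  18.7] h [23.  24.6 25.7]
0.09 1202 y [-16.8  10.8  17.8] h [22.2 24.5 25.7]
0.1 1324 y [-16.3  -8.4  17.5] h [19.2 24.4 25.5]
0.11 766 y [-16.6  -8.5  18. ] h [12.5 14.7 25.1]
0.12 393 y [-18.2  14.3  19.5] h [12.1 13.3 14.5]
far [0.11863851 0.11949286 0.12046303]
```

View pics/w2.png

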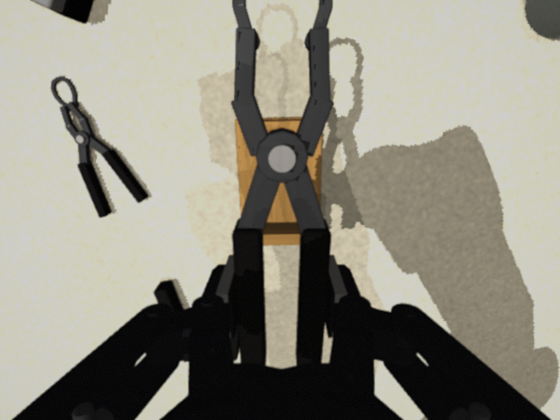

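Fully squeezed (the handles are parallel) and gripped straight. The boss is at (282,158), and the clip is just above the top edge of the view. Next I'll measure the in-hand offset and get a rough spindle location.

Run:
```python
from h import *
z=np.load("w2.npz");cal={k:z[k] for k in("R","t","intrinsics","k1")};cal["k1"]=float(cal["k1"]);im=z["im"];d=z["d"];P=z["P"];R=z["Rt"]
g=cv2.cvtColor(im,cv2.COLOR_RGB2GRAY).astype(int)
print(g[158,255:310:3], (d[158,255:310:3]*1e3).round())
sub=np.zeros_like(g,bool);sub[140:176,264:300]=1
v,u=np.nonzero(sub&(g>110));dz=np.median(d[v,u]);print("disc",u.mean(),v.mean(),np.ptp(u),np.ptp(v),len(u),dz)
q=world("wrist",np.full(d.shape,dz),[u.mean()],[v.mean()],cal=cal);T=(q-P)@R;print("boss tool",T)
for cam in("top","side"):
    t=np.load(cam+".npz");D=t["d"];v,u=np.nonzero(D>0);W=world(cam,D,u,v);k=(abs(W[:,0]-.595)<.06)&(abs(W[:,1]+.235)<.06)
    for lo,hi in((.072,.094),(.097,.115)):
        m=k&(W[:,2]>lo)&(W[:,2]<hi);print(cam,lo,m.sum(),W[m].mean(0),W[m].min(0),W[m].max(0))
```

```text
[112  59  59  60  72 153 150 151 147 149 151 150 148 142  42  55  54  52
 138] [303. 113. 115. 114. 115. 112. 111. 111. 111. 111. 112. 112. 112. 111.
 114. 115. 114. 114. 303.]
disc 281.3943161634103 158.46358792184725 26 25 563 0.11142445
boss tool [[-0.0327105   0.00044286 -0.06277195]]
top 0.072 109 [ 0.59455666 -0.23519405  0.083099  ] [ 0.5519615  -0.29167433  0.0721565 ] [ 0.63672222 -0.21699278  0.09293324]
top 0.097 42 [ 0.59687597 -0.23708255  0.10304583] [ 0.58749706 -0.24669894  0.09703046] [ 0.60609308 -0.22775305  0.10949869]
side 0.072 77 [ 0.59011977 -0.22999107  0.08249293] [ 0.57284301 -0.25404803  0.07232456] [ 0.61343288 -0.2157665   0.09324041]
side 0.097 26 [ 0.59336375 -0.23506225  0.10291042] [ 0.58440023 -0.25013512  0.09816297] [ 0.60381212 -0.22175331  0.10801534]
```

>>> servo_tool:
  targets:
    - {"x": 0, "y": 0.08, "z": 0.026, "wx": 0, "wy": 0, "wz": 0}
    - {"x": 0, "y": 0.21, "z": 0.065, "wx": 0, "wy": 0, "wz": 0}
    - {"x": 0, "y": 0.35, "z": 0.105, "wx": 0, "wy": 0, "wz": 0}
    - {"x": 0, "y": 0.49, "z": 0.147, "wx": 0, "wy": 0, "wz": 0}
    - {"x": 0.02, "y": 0.63, "z": 0.189, "wx": 0, "wy": 0, "wz": 0}
    - {"x": 0.06, "y": 0.75, "z": 0.225, "wx": 0, "wy": 0, "wz": 0}
    - {"x": 0.09, "y": 0.83, "z": 0.248, "wx": 0, "wy": 0, "wz": 0}
    - {"x": 0.1, "y": 0.866, "z": 0.258, "wx": 0, "wy": 0, "wz": 0}
    - {"x": 0.1, "y": 0.866, "z": 0.258, "wx": 0, "wy": 0, "wz": 0}
    - {"x": 0.1, "y": 0.866, "z": 0.258, "wx": 0, "wy": 0, "wz": 0}

```text
clock: 7.65
position: [0.5144, -0.1753, 0.1285]
tool_rot: [2.449, 1.57, -0.421]
force: [0.5, 2.1, -1.9]
grip_width: 0.0398
```

```bash
cat > d.py <<'E'
from h import *
from c2 import analyse
import sys
P,R,s=tool();cal=bot.get_calibration("wrist");im,d=bot.grab_frame("wrist")
print(s["clock"],P,s["tool_rot"],s["force"],s["grip_width"])
np.savez("w2.npz",im=im,d=d,P=P,Rt=R,**{k:np.array(x) for k,x in cal.items()})
analyse()
v,u=np.nonzero(d>0);W=world("wrist",d,u,v,cal=cal)
k=np.hypot(W[:,0]-.597,W[:,1]+.237)<.075
for lo,hi in((.055,.07),(.078,.09),(.1,.112)):
    m=k&(W[:,2]>lo)&(W[:,2]<hi)
    if m.sum()<20: continue
    A=np.c_[W[m,:2],np.ones(m.sum())];f=np.linalg.lstsq(A,W[m,2],rcond=None)[0]
    c,r=cv2.minEnclosingCircle(W[m,:2].astype(np.float32))
    print(lo,m.sum(),"z med",np.median(W[m,2]),"tilt along nose/y",f[:2]@-R[:2,2],f[:2]@R[:2,1],"mean",W[m].mean(0)[:2],"circ",c,r)
cv2.imwrite(f"pics/{sys.argv[1]}.png",im[...,::-1])
E
python3 d.py w3
```

```text
7.65 [ 0.51444325 -0.17531554  0.12845283] [ 2.44907588  1.57006749 -0.42109376] [ 0.49580112  2.05422617 -1.87894083] 0.03984564387785054
0.04 1290 y [-16.4   3.8  17. ] h [24.8 25.8 26.8]
0.05 1318 y [-13.2  -0.1  13.7] h [24.8 25.8 29.3]
0.06 1375 y [-11.    0.3  12. ] h [24.8 29.9 33.3]
0.07 1943 y [-14.6   0.7  15.8] h [23.5 25.3 32.4]
0.08 1392 y [-17.7  -6.9  18.7] h [23.  24.5 25.7]
0.09 1200 y [-17.   10.9  18. ] h [21.9 24.5 25.6]
0.1 1326 y [-16.2  10.   17.5] h [19.3 24.3 25.6]
0.11 762 y [-16.7  -8.5  18.1] h [12.5 14.5 25.3]
0.12 393 y [-18.2  14.3  19.5] h [11.9 13.3 14.4]
far [0.11859512 0.11948146 0.11996349]
0.055 18392 z med 0.06533644774606907 tilt along nose/y 0.000684676246739065 0.0010452223738742325 mean [ 0.59972638 -0.23536035] circ (0.5960358381271362, -0.23912547528743744) 0.058303918689489365
0.078 2271 z med 0.08517737126554309 tilt along nose/y -0.014511051494813144 0.04353582842883297 mean [ 0.59672224 -0.2321801 ] circ (0.5964008569717407, -0.23884916305541992) 0.021453920751810074
0.1 1444 z med 0.10450469461270741 tilt along nose/y 0.002550867147477571 0.014137342816885173 mean [ 0.59634651 -0.23808996] circ (0.5964544415473938, -0.2390669882297516) 0.012264683842658997
```

View pics/w3.png

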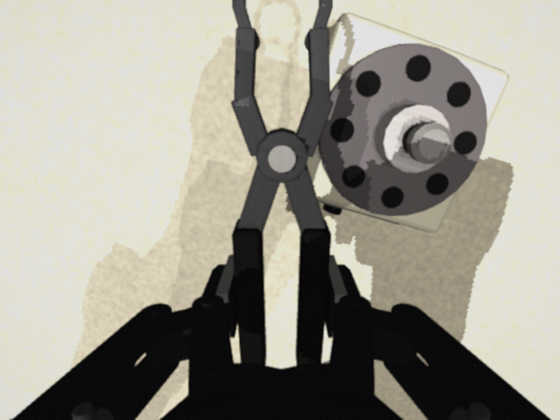

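>>> servo_tool:
  targets:
    - {"x": -0.08, "y": 0, "z": 0.04, "wx": 0, "wy": 0, "wz": 0}
    - {"x": -0.16, "y": 0.05, "z": 0.1, "wx": 0, "wy": 0, "wz": 0}
    - {"x": -0.18, "y": 0.12, "z": 0.157, "wx": 0, "wy": 0, "wz": 0}
    - {"x": -0.18, "y": 0.19, "z": 0.157, "wx": 0, "wy": 0, "wz": 0}
    - {"x": -0.18, "y": 0.2066, "z": 0.157, "wx": 0, "wy": 0, "wz": 0}
    - {"x": -0.18, "y": 0.2066, "z": 0.157, "wx": 0, "wy": 0, "wz": 0}
    - {"x": -0.18, "y": 0.2066, "z": 0.157, "wx": 0, "wy": 0, "wz": 0}

```text
clock: 8.57
position: [0.4763, -0.2705, 0.2006]
tool_rot: [2.831, 1.57, -0.037]
force: [-0.1, 0.2, -2.3]
grip_width: 0.0399
```

```bash
cat >> d.py <<'E'
v,u=np.nonzero(d>0);T=(world("wrist",d,u,v,cal=cal)-P)@R;a=-T[:,2];h=-T[:,0];y=abs(T[:,1])
m=(a>.078)&(a<.102)&(y>8e-3)&(y<.016)&(h>.02)&(h<.03)
print("jaw slope",np.polyfit(a[m],h[m],1),"roll",np.polyfit(T[m,1],h[m],1)[0])
m=(abs(np.hypot(a-.0628,T[:,1])-.008)<.0015)&(h>.026)&(h<.034);print("boss rim slope",np.polyfit(a[m],h[m],1)[0],"h",np.median(h[m]),m.sum())
print("jaw line",[round(1e3*(np.percentile(T[q,1],1)+np.percentile(T[q,1],99))/2,2) for lo in np.arange(.035,.12,.01) for q in [(a>lo)&(a<lo+.01)&(y<.03)&(h>0)&(h<.045)]])
E
python3 d.py w4 | tail -8
```

```text
0.12 390 y [-18.3  14.   19.6] h [12.  13.4 14.5]
far [0.11859175 0.1195063  0.12028117]
0.055 7264 z med 0.0653327576332568 tilt along nose/y 0.0006504090704888919 0.0002344546088636742 mean [ 0.59275845 -0.24077455] circ (0.5960502028465271, -0.2393055111169815) 0.05819429084658623
0.078 1418 z med 0.08522748386599302 tilt along nose/y 0.008401834596654664 -0.0007170661644703569 mean [ 0.59370458 -0.23891312] circ (0.5961109399795532, -0.239404559135437) 0.021023351699113846
0.1 878 z med 0.10469313429604901 tilt along nose/y 0.007129787768852506 -0.000478021245467902 mean [ 0.59606773 -0.23923388] circ (0.5964334011077881, -0.23919080197811127) 0.011819799430668354
jaw slope [-0.00744392  0.02512136] roll -0.0010742818150430745
boss rim slope -0.008784175577280699 h 0.029701308609517127 1032
jaw line [np.float64(0.26), np.float64(0.28), np.float64(0.51), np.float64(0.51), np.float64(0.51), np.float64(0.46), np.float64(0.63), np.float64(0.61), np.float64(0.63)]
```

View pics/w4.png

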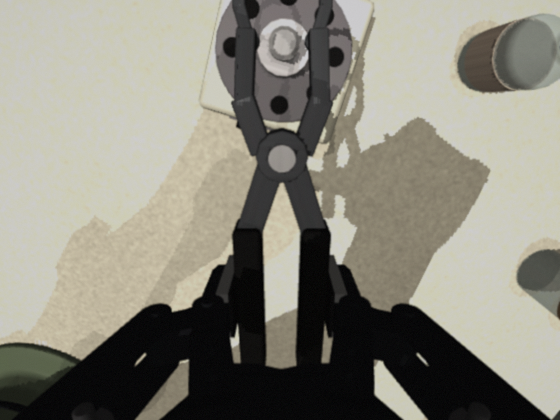

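```bash
cat > e.py <<'E'
from h import *
P,R,s=tool();n=-R[:,2];yd=R[:,1];C=P+.1248*n+.00065*yd-.010*R[:,0]
print(s["clock"],P,"yaw",np.arctan2(n[1],n[0]),"clip",C,"err ahead/y/up mm",1e3*(np.array([.5963,-.2392,.09])-C)@np.c_[n,yd,[0,0,1]],"F",s["force"],s["moment"],s["grip_width"],abs(s["qd"]).max())
print("level",n[2],yd[2])
E
python3 e.py
```

```text
8.625 [ 0.47624157 -0.27062588  0.2006311 ] yaw 0.2730399482404089 clip [ 0.59658584 -0.23759665  0.21072007] err ahead/y/up mm [  -0.79344549    1.42287197 -120.72006961] F [-0.15991418 -0.05293048 -1.22843419] [0.01335169 0.0729931  0.01941797] 0.039681871710735325 0.00318942250732475
level 0.0007109884521410287 0.0003645010693667239
```

>>> servo_tool:
  targets:
    - {"x": 0.05, "y": 0.0036, "z": 0.002, "wx": 0, "wy": 0, "wz": 0}
    - {"x": 0.12, "y": 0.0036, "z": 0.002, "wx": 0, "wy": 0, "wz": 0}
    - {"x": 0.17, "y": 0.0036, "z": 0.002, "wx": 0, "wy": 0, "wz": 0}
    - {"x": 0.2, "y": 0.0036, "z": 0.002, "wx": 0, "wy": 0, "wz": 0}
    - {"x": 0.2, "y": 0.0036, "z": 0.002, "wx": 0, "wy": 0, "wz": 0}
    - {"x": 0.2, "y": 0.0036, "z": 0.002, "wx": 0, "wy": 0, "wz": 0}
    - {"x": 0.2, "y": 0.0036, "z": 0.002, "wx": 0, "wy": 0, "wz": 0}

```text
clock: 9.5
position: [0.4763, -0.2724, 0.1213]
tool_rot: [2.5, 1.569, -0.369]
force: [-0.1, -1.0, -2.2]
grip_width: 0.04
```

```bash
python3 e.py
```

```text
9.5 [ 0.47625436 -0.27238256  0.12131825] yaw 0.2730465014283653 clip [ 0.59658891 -0.23934749  0.13150364] err ahead/y/up mm [ -0.2998534   -0.26585334 -41.50364277] F [-0.08820729 -0.99084067 -2.2295845 ] [ 0.00847032  0.02994942 -0.05595017] 0.0399524547753185 0.004712205247541899
level 0.0014798674606409778 0.0011063063111884375
```

```bash
cat > f.py <<'E'
from h import *
import sys
t=[]
for cam,(x,y) in(("top",proj("top",[.5963,-.2392,.106])[0]),("side",proj("side",[.5963,-.2392,.106])[0])):
    im,_=bot.grab_frame(cam);x,y=int(x),int(y);y0=max(0,y-25);x0=max(0,x-33);print(cam,x-x0,y-y0)
    t.append(cv2.resize(im[y0:y0+50,x0:x0+66],(396,300),interpolation=cv2.INTER_CUBIC))
cv2.imwrite(f"pics/{sys.argv[1]}.png",np.hstack(t)[...,::-1])
E
python3 f.py v1
```

```text
top 33 25
side 33 25
```

View pics/v1.png

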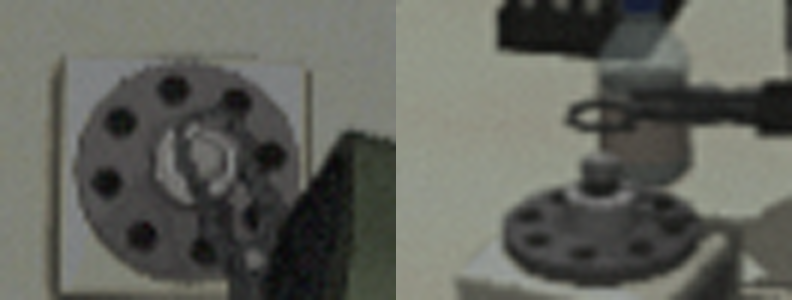

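The side crop shows the ring centred at (603,116), directly above the spindle at (600,165), so I'll descend gently.

>>> servo_tool:
  targets:
    - {"x": 0.015, "y": -0.0007, "z": 0.0007, "wx": 0, "wy": 0, "wz": 0}
    - {"x": 0.03, "y": -0.0007, "z": 0.0007, "wx": 0, "wy": 0, "wz": 0}
    - {"x": 0.042, "y": -0.0007, "z": 0.0007, "wx": 0, "wy": 0, "wz": 0}
    - {"x": 0.05, "y": -0.0007, "z": 0.0007, "wx": 0, "wy": 0, "wz": 0}
    - {"x": 0.05, "y": -0.0007, "z": 0.0007, "wx": 0, "wy": 0, "wz": 0}
    - {"x": 0.05, "y": -0.0007, "z": 0.0007, "wx": 0, "wy": 0, "wz": 0}

```text
clock: 10.35
position: [0.4759, -0.2722, 0.1012]
tool_rot: [2.495, 1.569, -0.374]
force: [-0.2, -0.7, -1.5]
grip_width: 0.0393
```

```bash
python3 e.py
```

```text
10.35 [ 0.47590141 -0.27222678  0.10121347] yaw 0.2729948055094682 clip [ 0.59623875 -0.23919825  0.11138717] err ahead/y/up mm [ 2.88583014e-02 -4.19584851e-03 -2.13871685e+01] F [-0.21554174 -0.70776438 -1.52866309] [-0.01319984  0.04845024  0.04068179] 0.03932670736853213 0.0033690854422868833
level 0.0013865075880747455 0.0010471116792285795
```

>>> servo_tool:
  targets:
    - {"x": 0.006, "y": 0, "z": 0, "wx": 0, "wy": 0, "wz": 0}
    - {"x": 0.012, "y": 0, "z": 0, "wx": 0, "wy": 0, "wz": 0}
    - {"x": 0.018, "y": 0, "z": 0, "wx": 0, "wy": 0, "wz": 0}
    - {"x": 0.024, "y": 0, "z": 0, "wx": 0, "wy": 0, "wz": 0}
    - {"x": 0.028, "y": 0, "z": 0, "wx": 0, "wy": 0, "wz": 0}
    - {"x": 0.028, "y": 0, "z": 0, "wx": 0, "wy": 0, "wz": 0}

```text
clock: 11.1
position: [0.4759, -0.2722, 0.0899]
tool_rot: [2.521, 1.569, -0.347]
force: [-0.1, 0.3, -1.6]
grip_width: 0.0396
```

```bash
python3 e.py
```

```text
11.1 [ 0.47585316 -0.27217581  0.08987995] yaw 0.2730559296864177 clip [ 0.59619056 -0.23914116  0.10003295] err ahead/y/up mm [  0.07726023   0.07742149 -10.03294666] F [-0.06554339  0.3006564  -1.58651021] [-0.01369034  0.08368518  0.03966136] 0.03964760535973932 0.0032731361502058996
level 0.0012214741479126094 0.0008723451477484767
```

No contact force, so I'll do the last 10 mm.

>>> servo_tool:
  targets:
    - {"x": 0.006, "y": 0, "z": 0, "wx": 0, "wy": 0, "wz": 0}
    - {"x": 0.012, "y": 0, "z": 0, "wx": 0, "wy": 0, "wz": 0}
    - {"x": 0.018, "y": 0, "z": 0, "wx": 0, "wy": 0, "wz": 0}
    - {"x": 0.022, "y": 0, "z": 0, "wx": 0, "wy": 0, "wz": 0}
    - {"x": 0.025, "y": 0, "z": 0, "wx": 0, "wy": 0, "wz": 0}
    - {"x": 0.025, "y": 0, "z": 0, "wx": 0, "wy": 0, "wz": 0}
    - {"x": 0.025, "y": 0, "z": 0, "wx": 0, "wy": 0, "wz": 0}
    - {"x": 0.025, "y": 0, "z": 0, "wx": 0, "wy": 0, "wz": 0}

```text
clock: 12.1
position: [0.4759, -0.2722, 0.0799]
tool_rot: [2.539, 1.569, -0.33]
force: [0.2, -0.6, -1.1]
grip_width: 0.0401
```

```bash
python3 e.py; python3 d.py w5 | tail -4; python3 f.py v2
```

```text
12.1 [ 0.47590296 -0.27218484  0.07993635] yaw 0.27303834280562267 clip [ 0.59623997 -0.23915225  0.09010073] err ahead/y/up mm [ 0.04480192  0.06207756 -0.10072712] F [ 0.16156826 -0.5978727  -1.05840493] [-0.00469662  0.05701898 -0.04276169] 0.040097847452609914 0.0014265350209859673
level 0.0013125056155092584 0.0009037338377342607
0.1 7853 z med 0.10491419924517781 tilt along nose/y -0.0746672797221013 -0.0005849333858218938 mean [ 0.5548471  -0.25056974] circ (0.5570290684700012, -0.24893291294574738) 0.034395232796669006
jaw slope [-0.01021348  0.02535475] roll -0.0023592767684928735
boss rim slope -0.015009532945294933 h 0.02971408317525862 1038
jaw line [np.float64(0.22), np.float64(0.35), np.float64(0.54), np.float64(0.6), np.float64(0.55), np.float64(0.46), np.float64(0.68), np.float64(0.65), np.float64(0.62)]
top 33 25
side 33 25
```

View pics/v2.png

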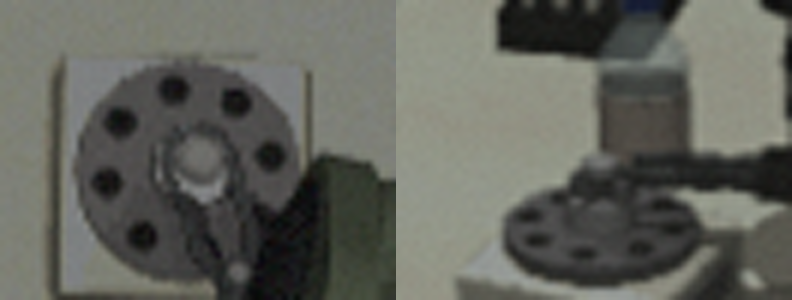

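View pics/w5.png

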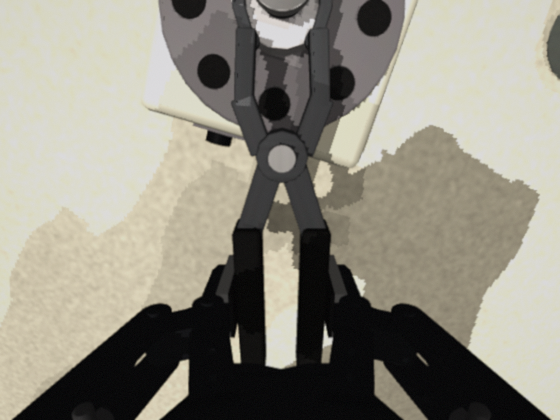

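The ring surrounds the spindle in both the top (203,160) and side (600,180) crops. In the wrist view the spindle at (283,5) sits midway between the jaws. The force is only the pliers' weight, so I'm handing in.

Run:
```python
from workcell import bot
bot.job_done()
```

```text
the job is handed in; nothing more can be done
```

The job is handed in. I picked up the middle-sized pliers from the cradle and squeezed them to their stop at 35 N, so the handles were parallel and the opening read about 40 mm. I then lowered the spread circlip over the spindle in three gentle steps to the middle of the groove. It finished at about 12.4 s.

**Last checks:**
- **Position:** the estimated clip centre is within about 0.1 mm of the groove centre. My measurements are good to about 1 mm, against 2.4 mm of clearance all round.
- **Contact:** the wrist force was about 1–2 N, roughly the pliers' weight, so there was no sign of the circlip touching anything.
- **Stillness and placing:** the joints were practically still. The top and side pictures show the ring around the spindle, and the wrist view shows it midway between the jaws.

**Small disagreements:**
- **Wrist depth:** the wrist camera read heights about 1.2 mm too high against the known disc and hub tops, so I corrected for that.
- **Tilt:** the jaw and boss surfaces suggest the nose points down by about 0.01 rad, which I left.
- **Opening:** the gripper read about 40 mm rather than the stated 42 mm.
- **Not seen up close:** the wrist camera cannot see the circlip itself, so its centre comes from the pivot position plus the stated 62 mm.

I did not look at the jar, tip box and bottle again at the end, but the arm passed nowhere near touching them.

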